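# One stroke of the glass feeder

### The job

Stand the blue glass weight in the yellow-marked loading bay of the stroke feeder, then take the red knob of the handwheel, press the wheel down so that its clutch engages and, keeping it pressed in evenly but without forcing it, turn it clockwise (seen from above) exactly one full revolution in one go, so that the pusher shoves the weight onto the clay-coloured pad and draws back. Let go with the wheel back at its red home mark, and leave the other glass pieces and the wooden paddle alone; do not touch the weight again once the wheel is turning.

Things in the scene. Friction and masses are not known exactly. Their poses are not given: they have to be found in the camera images.
- blue_mid (a point): Centre, half-way up, of the solid cobalt-blue glass weight: an upright round block 52 mm across (chamfered top and foot), 60 mm high, 0.2 to 0.45 kg. It stands on a 20 mm thick wooden board with a green and an amber one of the same shape, 85 mm apart in a row along x of board; their order varies.
- board: Wooden board 280 x 100 x 20 mm, fixed, long side along its x; origin under its centre.
- bay (a point): Loading bay centre, on the lane's floor, 31 mm above the table, in a yellow square 62 mm wide. x points along the lane, the way the pusher pushes; z up. Lane 66 mm wide between dark rails 10 mm high; pusher face 65 mm behind the centre. The weight must stand within 20 mm of the centre along the lane, 10 mm across. Nothing within 80 mm sideways is higher than 35 mm above the floor.
- pad (a point): Centre of the clay-coloured pad, level with the lane floor, 200 mm along the lane and 96 mm wide, walls 24 mm high on its two sides and far end. It lies 160 mm beyond the bay centre; axes as the bay's. A weight pushed by one full stroke stops with its centre about 60 mm before this point.
- drive: Round blue drive head under the handwheel, upright, bolted on the feeder's bridge; origin at its underside, 75 mm above the table, on the wheel's axis. Handwheel: dark steel disc, 216 mm across its bright rim, upper face 57 mm above this origin. The head's -x axis points to the home mark, a red tip on a bracket at the rim; how the head is turned varies.
- knob_mid (a point): Half-way up the red crank knob, upright on the wheel, 80 mm from its axis, free-spinning: a gripper can hold it all round without turning. Grip 24 mm across, 42 mm high, on a steel collar 48 mm across (collar top 21 mm below this point). The axle leans 3 degrees in an unknown direction: at one press depth the knob rises and falls some 4 mm either way in a turn, so its height must follow the felt force.
- wheel (a joint): Turn of the handwheel, rad: 0 at the start (home mark), growing clockwise seen from above; one revolution is 6.283. Stays where left. Turning takes up to 10 N at the knob: friction, and the pusher's spring, which resists in the first half and helps in the second. Must end within 0.12 of one revolution, never 0.2 past it, nor 0.2 backwards from the start.
- press (a joint): How far the wheel is pressed down its axle, m: 0 released (sprung up), stop at 0.0075. Takes 3 N to start, then 3.5 N per mm. Clutch in from 0.0015 (8 N); overloaded above 0.0045 (19 N), never allowed; 13 to 14 N is the middle. While the wheel is between 0.3 rad after the start and 0.3 rad before the full turn it must stay above 0.0015.
- ram (a joint): Travel of the rubber-faced pusher along the lane, m, driven by the wheel through a crank and rod: 0 drawn back at wheel 0, 0.14 full stroke at half a turn, 0 again after one full turn.
- green_mid (a point): Centre of the green glass weight, same shape as the blue one; a bystander on the board.
- amber_mid (a point): Centre of the amber glass weight, same shape as the blue one; a bystander on the board.
- tumbler: Green clear glass tumbler, 72 mm across, 95 mm high, origin under its centre; a bystander at the left.
- paddle: Flat wooden paddle 12 mm thick, about 290 mm long, lying at the left; a bystander.
There are look-alikes about, which are no part of the job. What is meant by the part that bears blue_mid is not black, and is the smaller of those in its own colour.

How it is judged:
By the outcome, as a careful person would: the job done as asked, in the order asked, and still so for the second after the job is handed in, with the robot touching nothing.
It also fails if it takes over 72 s, if anything falls off the work surface, if the arm or the gripper's body presses on something with over 40 N, if the wrist force passes 120 N, or if a joint passes its speed limit or range.

### The arm

A 7-joint arm with a two-finger parallel gripper is mounted at the origin on the work surface. World frame = base frame: x ahead of the robot, y to its left, z up, the work surface at z = 0. Lengths are in m, angles in rad, forces in N, time in s.
With the tool pointing down it reaches from about 0.4 to 0.85 m from the base axis. Payload 10.4 kg.
Tool frame: the origin (TCP) lies between the finger pads; the fingertips stand 11 mm ahead of it and the grasp point (between the pads) lies 8 mm behind it; x points along the fingers, y is the direction in which the jaws open and shut, and the axes are right-handed (so a half turn about x gives the same grasp; the last joint's range is limited). The gripper opens to 87 mm and grips with 3 to 60 N. Pads are 19 mm wide; open, the fingers measure 117 mm over their backs; the gripper's body (75 mm by 190 mm) begins 51 mm behind the grasp point.
Start: joints at [1.203, 0.332, -0.065, 1.46, 0.022, 1.35, -0.088], TCP at [0.211, -0.588, 0.213] pointing down, gripper open.
Joint ranges: [-2.6, 2.6], [-0.5, 2.12], [-1.47, 1.34], [0.16, 2.42], [-1.27, 4.41], [0.06, 2.06], [-2.6, 2.6]. Speed limits (rad/s): [2.22, 2.22, 2.79, 2.79, 3.14, 3.14, 3.14].

### API

Orientations are given as a unit quaternion [x, y, z, w].
In Python, from bench import r, cams, ticket gives the robot as it stands. The module is installed in compiled form; this text tells all that it offers.
- The arm moves only by the tool drive_tool, never from a script. Its argument "moves" is text: rows parted by semicolons, each of 5 numbers parted by spaces: the shift along the world's x, y, z in m, then the turn about the world's z in degrees, then the closure, from 0 (fully open) to 1 (shut). In form: x y z twist grip; .... A call has 1 to 20 rows; each row shifts and turns the commanded pose from where the row before left it; what a row does not reach is not made up. A row lasts 1/8 s, in which the tool goes at most 62.5 mm and 10.7 degrees, less where a joint would pass 70% of its speed; a pose out of reach is approached as far as the arm can. A call is refused whole if a number of a shift passes 0.0625 or a number of a turn 10.7, either way. A call with a gripper value outside its range is refused whole. The fingers move at their own pace and stop on an object; "newtons" is the grip in N (left out, the last holds). Time passes only in rows, so rows that do not move let the fingers close. It gives the time, the measured TCP pose, the force and the opening at its end, in the units of the state.
- r.read_state(): the state, without advancing time (a new reading comes with each control period).
- cams.camera(name): name is "side" or "top" or "wrist"; returns a dict with "color" (420x560x3 uint8, red, green, blue), "fx", "fy", "cx", "cy" (pixels), "extrinsics" (4x4, takes a point from camera to world coordinates). Camera axes: x right, y down, z forward; pixel columns grow to the right and rows downward; lengths in m; the calibration is good to about 2 mm. A picture is of the moment at which its call begins. There is no depth.
- ticket.close_job(): hands the job in, once; it reports no verdict.
The state is a dict: "time": time; "joint_positions": joint angles; "joint_vel": joint speeds; "joint_torque": joint torques, N m; "ee_pos": TCP position; "eef_rot": TCP orientation; "ft_force": force on the tool from outside, world axes, zero at the start; "torque": the same for the moment, N m; "width": finger opening in m.
Only numpy, scipy, OpenCV 4.12 (cv2) and the standard library are available. Lean on these libraries where they do the work, as an engineer would, in place of code of your own. Each camera call takes 0.05 s, during which the arm holds its last target.

## Working session

There is one attempt and no reset: what is moved stays moved. The work goes in short steps, Python scripts to look and compute and a tool call to move; the robot and the scene stay as the last step left them, time stands still between calls to the robot, and variables do not carry over. Pictures are saved under pics/ and viewed, and the job is handed in when it is done.

Besides the shell and the picture viewer there is one more tool, called after "Emit:" as name(argument=value, ...), one argument or row to a line, values as JSON. drive_tool: Moves the arm, as the interface text tells. Its arguments: {"type":"object","properties":{"moves":{"type":"string"},"newtons":{"type":"number"}},"required":["moves"]}

```bash
mkdir -p pics; ls
cat > h.py <<'E'
import numpy as np, cv2
from bench import r, cams, ticket
def snap(n,fn):
    c=cams.camera(n); np.savez('pics/'+fn+'.npz',**{k:c[k] for k in c}); cv2.imwrite('pics/'+fn+'.png',c['color'][:,:,::-1]); return c
def load(fn): return dict(np.load('pics/'+fn+'.npz'))
def ray(c,u,v):
    E=np.array(c['extrinsics']); d=E[:3,:3]@np.array([(u-c['cx'])/c['fx'],(v-c['cy'])/c['fy'],1]); return E[:3,3],d
def onz(c,u,v,z):
    o,d=ray(c,u,v); return o+d*(z-o[2])/d[2]
def proj(c,p):
    E=np.linalg.inv(np.array(c['extrinsics'])); q=E[:3,:3]@np.array(p)+E[:3,3]; return c['fx']*q[0]/q[2]+c['cx'],c['fy']*q[1]/q[2]+c['cy']
def tri(c1,p1,c2,p2):
    o1,d1=ray(c1,*p1);o2,d2=ray(c2,*p2)
    s=np.linalg.lstsq(np.c_[d1,-d2],o2-o1,rcond=None)[0]; a=o1+d1*s[0];b=o2+d2*s[1]; return (a+b)/2,np.linalg.norm(a-b)
E
python3 - <<'E'
from h import *
np.set_printoptions(precision=4,suppress=True)
for n in('top','side','wrist'):
    c=snap(n,n+'0'); print(n,c['fx'],c['cx'],c['cy'],np.array(c['extrinsics'])[:3])
print(r.read_state())
E
```

```text
pics
top 400.96358901467954 275.29306112960415 213.3166295575173 [[ 0.0076 -0.985   0.1723  0.3816]
 [-0.9998 -0.0047  0.0175 -0.0163]
 [-0.0164 -0.1724 -0.9849  1.1447]]
side 387.5058297213838 275.78560944306076 203.45160140515716 [[-0.8082 -0.2971  0.5084  0.0761]
 [-0.5889  0.4102 -0.6964  0.6494]
 [-0.0016 -0.8622 -0.5066  0.5711]]
wrist 347.29531000584456 278.8821843401441 203.19037350455815 [[ 0.3379 -0.9081 -0.2475  0.2792]
 [-0.9412 -0.3262 -0.0883 -0.5642]
 [-0.0006  0.2627 -0.9649  0.3847]]
{'time': 0.15, 'joint_positions': array([ 1.2034,  0.3327, -0.0647,  1.4607,  0.0216,  1.3499, -0.0885]), 'joint_vel': array([ 0.0015, -0.0031,  0.0001, -0.0032,  0.0011, -0.0006,  0.0007]), 'joint_torque': array([  0.0013, -62.3635,   0.025 , -39.0138,  -0.0614,   0.0374,
         0.0001]), 'ee_pos': array([ 0.2112, -0.5879,  0.2121]), 'eef_rot': array([-0.6966, -0.1217,  0.6967, -0.1209]), 'ft_force': array([ 0.0651, -0.4069, -1.002 ]), 'torque': array([0.0315, 0.08  , 0.0108]), 'width': 0.08695480489409274}
```

View pics/top0.png

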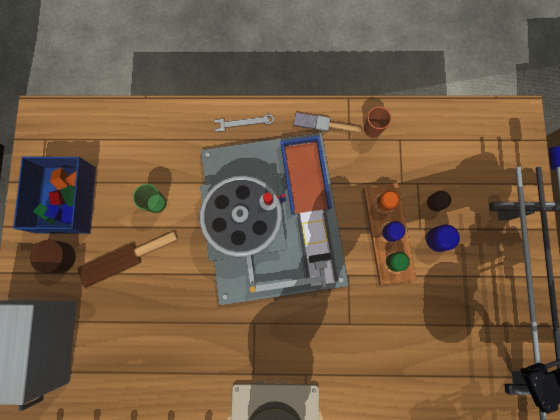

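View pics/side0.png

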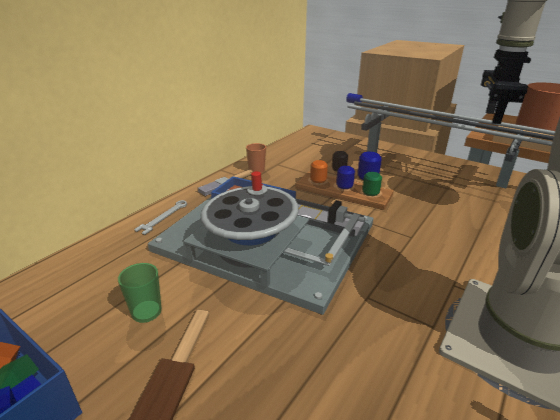

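View pics/wrist0.png

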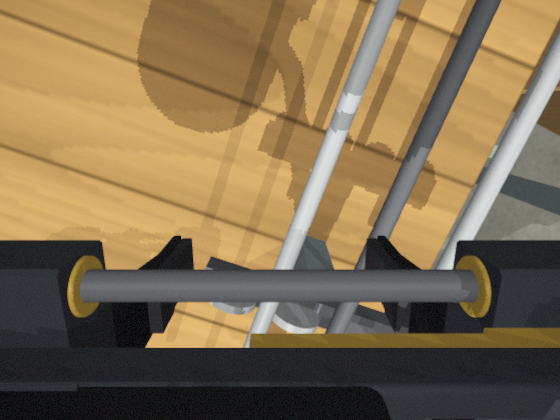

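Run:
```python
from h import *
t=load('top0');s=load('side0')
cv2.imwrite('pics/t1.png',cv2.resize(t['color'][120:320,190:350,::-1],None,fx=3.6,fy=3,interpolation=cv2.INTER_CUBIC)[:600])
cv2.imwrite('pics/t2.png',cv2.resize(t['color'][150:420,350:560,::-1],None,fx=2.2,fy=2.2,interpolation=cv2.INTER_CUBIC))
cv2.imwrite('pics/s1.png',cv2.resize(s['color'][60:260,280:560,::-1],None,fx=2.8,fy=2.8,interpolation=cv2.INTER_CUBIC))
p=r.read_state()['ee_pos'];print(proj(t,p),proj(s,p))
```

```text
(np.float64(542.3613407752767), np.float64(364.3973637258769)) (np.float64(491.7980114230012), np.float64(120.48005566688383))
```

View pics/t1.png

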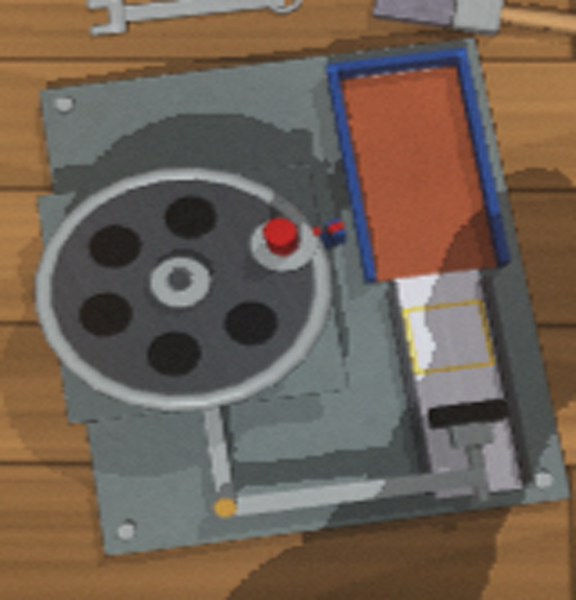

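View pics/t2.png

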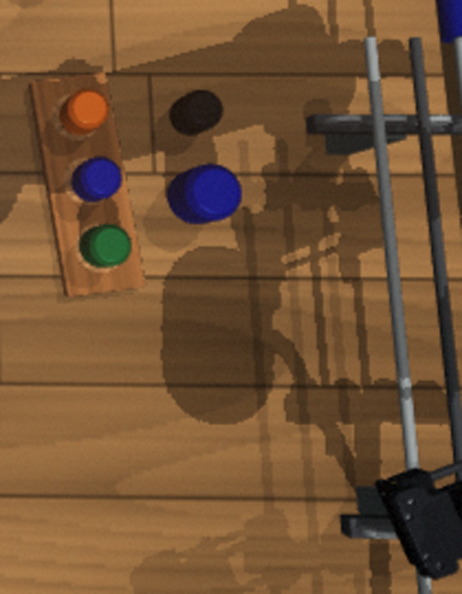

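View pics/s1.png

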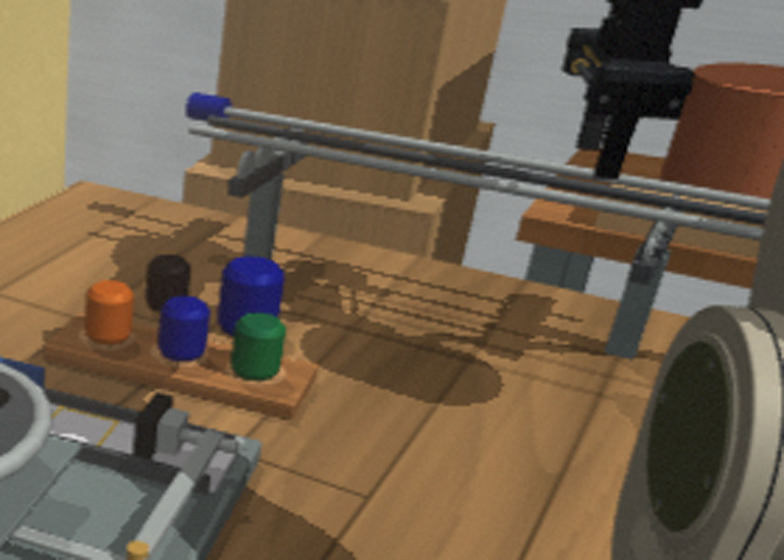

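Run:
```python
from h import *
np.set_printoptions(precision=4,suppress=True)
t=load('top0');s=load('side0')
def blobs(c,f,name,mn=8):
    hsv=cv2.cvtColor(c['color'],cv2.COLOR_RGB2HSV).astype(int); m=f(hsv[...,0],hsv[...,1],hsv[...,2]).astype('uint8')
    n,l,st,ce=cv2.connectedComponentsWithStats(m)
    for i in range(1,n):
        if st[i,4]>=mn: print(name,st[i],ce[i].round(2))
for nm,c in(('top',t),('side',s)):
    blobs(c,lambda h,S,v:(h>112)&(h<128)&(S>180)&(v>60),nm+' blue',40)
    blobs(c,lambda h,S,v:((h<4)|(h>175))&(S>180)&(v>120),nm+' red')
    blobs(c,lambda h,S,v:(h>20)&(h<35)&(S>110)&(v>120),nm+' yel')
    blobs(c,lambda h,S,v:(h>4)&(h<14)&(S>160)&(v>150),nm+' or',40)
    blobs(c,lambda h,S,v:(h>55)&(h<85)&(S>160)&(v>50),nm+' gr',40)
```

```text
top blue [552 146   8  23 132] [556.08 155.95]
top blue [ 45 204  15  15 141] [ 51.61 211.05]
top blue [ 61 204  12  19 186] [ 66.52 213.76]
top blue [387 223  17  17 216] [395.5  230.79]
top blue [434 226  25  24 445] [446.4  237.74]
top red [264 193   8   9  59] [267.47 197.07]
top yel [318 220   6   4   9] [321.33 220.78]
top or [ 286  146   35   67 1532] [303.44 175.82]
top or [ 67 172   9  14  61] [ 71.52 178.69]
top or [ 51 178  16  11  95] [ 58.37 183.14]
top or [383 192  16  16 203] [389.98 199.55]
top or [402 234  14  46 195] [408.38 260.12]
top or [374 242  12  26  96] [379.7  255.08]
top or [392 273  13   9  55] [398.58 278.04]
top gr [ 33 204  15  16 120] [ 40.72 210.81]
side blue [363 152  18  16 130] [372.46 157.01]
side blue [  0 375  41  39 646] [ 16.84 391.91]
side red [252 172  10  18 118] [257.07 179.73]
side or [313 160  14   9  99] [319.57 164.  ]
side or [  0 356  11  12  75] [  3.68 360.65]
side gr [  0 373  22  15 129] [ 10.87 381.16]
```

```bash
python3 - <<'E'
from h import *
np.set_printoptions(precision=4,suppress=True)
t=load('top0');s=load('side0')
print('blue',onz(t,395.5,230.8,.077),'amber',onz(t,390,199.6,.077))
# board corners (from crop t2: /2.2 + offset)
for u,v in((30,83),(105,73),(146,283),(66,296)): print('board',onz(t,350+u/2.2,150+v/2.2,.02))
k,e=tri(t,(267.47,197.07+.5),s,(257.1,179.7)); print('knob tri',k,e)
# wheel rim in top crop: ellipse extents
A=lambda x,y:(190+x/3.6,120+y/3)
for x,y in((36,285),(331,280),(183,168),(185,410)): print('rim',onz(t,*A(x,y),.132))
print('hub',onz(t,*A(180,281),.135))
for x,y in((404,308),(483,300),(495,368),(414,375)): print('bay',onz(t,*A(x,y),.031))
for x,y in((429,413),(508,407)): print('pusher',onz(t,*A(x,y),.055))
for x,y in((343,80),(462,68),(500,265),(375,281)): print('pad',onz(t,*A(x,y),.031))
E
python3 - <<'E'
import cv2
im=cv2.imread('pics/side0.png')
cv2.imwrite('pics/s2.png',cv2.resize(im[150:290,150:380],None,fx=3.4,fy=3.4,interpolation=cv2.INTER_CUBIC))
E
```

```text
blue [ 0.5224 -0.3186  0.077 ] amber [ 0.6075 -0.3076  0.077 ]
board [ 0.654  -0.2492  0.02  ]
board [ 0.6678 -0.3472  0.02  ]
board [ 0.3975 -0.3861  0.02  ]
board [ 0.3807 -0.2858  0.02  ]
knob tri [0.5922 0.0201 0.1589] 0.004275741597129107
rim [0.5534 0.1953 0.132 ]
rim [ 0.5587 -0.0153  0.132 ]
rim [0.6572 0.0925 0.132 ]
rim [0.4474 0.0863 0.132 ]
hub [0.5568 0.092  0.135 ]
bay [ 0.5501 -0.0722  0.031 ]
bay [ 0.558  -0.1338  0.031 ]
bay [ 0.4942 -0.1422  0.031 ]
bay [ 0.4874 -0.0797  0.031 ]
pusher [ 0.4509 -0.0894  0.055 ]
pusher [ 0.4567 -0.1487  0.055 ]
pad [ 0.7729 -0.024   0.031 ]
pad [ 0.7853 -0.1199  0.031 ]
pad [ 0.5913 -0.1475  0.031 ]
pad [ 0.5756 -0.0497  0.031 ]
```

View pics/s2.png

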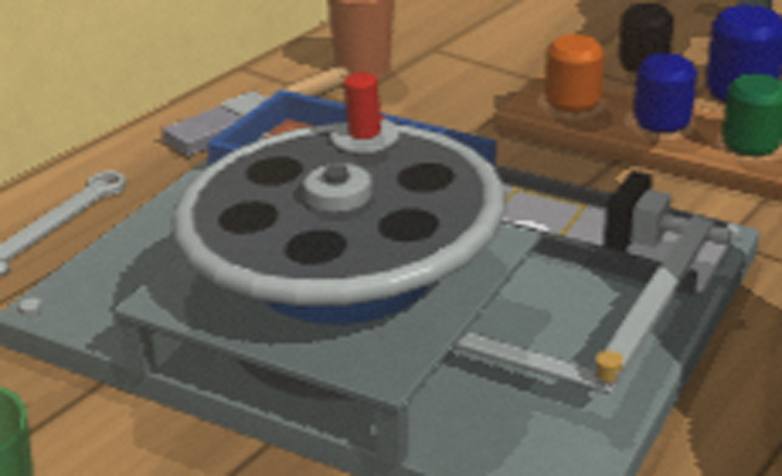

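Run:
```python
from h import *
from scipy.spatial.transform import Rotation as R
np.set_printoptions(precision=4,suppress=True)
t=load('top0');s=load('side0')
st=r.read_state(); M=R.from_quat(st['eef_rot']).as_matrix(); print(M); print('tool y yaw',np.degrees(np.arctan2(M[1,1],M[0,1])))
c=load('wrist0'); E=np.array(c['extrinsics']); print('cam in tool',M.T@(E[:3,3]-st['ee_pos']))
# big blue top centre from side crop s1 (scale2.8, off 280,60): top centre (253,270)
print(tri(t,(446.4,237.7),s,(280+253/2.8,60+270/2.8)))
# rails: side ends; front rail
print('board blue tri',tri(t,(395.5,230.8),s,(280+184/2.8,60+309/2.8)))
# rail at left end post, side (196,128)->; top rail end near (520,170)
print('rail end',tri(t,(350+371/2.2,150+40/2.2),s,(280+193/2.8,60+128/2.8)))
print('rail2 end',tri(t,(350+450/2.2,150+38/2.2),s,(280+230/2.8,60+113/2.8)))
# pusher top in side crop s2 (3.4, off150,150): (632,178) ; top t1 crop (468,413)
print('pusher top',tri(t,(190+468/3.6,120+413/3),s,(150+632/3.4,150+180/3.4)))
```

```text
[[-0.0004  0.338  -0.9411]
 [ 0.001  -0.9411 -0.338 ]
 [-1.     -0.0011  0.    ]]
tool y yaw -70.24359490536793
cam in tool [-0.1726  0.0005 -0.0721]
(array([ 0.5058, -0.454 ,  0.0724]), np.float64(0.0013204913831736413))
board blue tri (array([ 0.5242, -0.3203,  0.0698]), np.float64(0.001697898463298011))
rail end (array([ 0.668 , -0.6025,  0.1734]), np.float64(6.434236072001018e-05))
rail2 end (array([ 0.666 , -0.6937,  0.1726]), np.float64(0.010846163075614262))
pusher top (array([ 0.4491, -0.1165,  0.0797]), np.float64(0.0008851482105036966))
```

Emit:
drive_tool(
  moves="0.03 0.02 0 -1.2 0; 0.031 0.027 0 -1.2 0; 0.031 0.027 0 -1.2 0; 0.031 0.027 0 -1.2 0; 0.031 0.027 0 -1.2 0; 0.031 0.027 0 -1.2 0; 0.031 0.027 0 -1.2 0; 0.031 0.027 0 -1.2 0; 0.031 0.027 0 -1.2 0; 0.033 0.033 0 -1.2 0; 0 0 0 0 0; 0 0 0 0 0",
)

```text
time: 1.65
ee_pos: [0.5218, -0.3197, 0.2123]
eef_rot: [-0.705, -0.048, 0.706, -0.048]
ft_force: [0.1, -0.3, 0.5]
width: 0.0867
```

Run:
```python
from h import *
snap('wrist','w1'); print(r.read_state())
```

```text
{'time': 1.7, 'joint_positions': array([ 0.68772656,  0.31752914, -0.26653581,  1.4872126 ,  0.08517023,
        1.3486033 , -1.02164329]), 'joint_vel': array([ 0.01095685, -0.003824  ,  0.00681585,  0.00026798, -0.00037887,
       -0.00040759, -0.00212488]), 'joint_torque': array([-1.43165175e+00, -6.03538656e+01, -3.44485357e+00, -3.89545691e+01,
       -1.62984654e-01, -6.00379240e-02, -8.70263757e-03]), 'ee_pos': array([ 0.52143196, -0.32029477,  0.21245128]), 'eef_rot': array([-0.70525003, -0.04721211,  0.70578721, -0.0475166 ]), 'ft_force': array([-1.26105903, -0.30444858,  0.50257651]), 'torque': array([0.0040802 , 0.01586193, 0.0529732 ]), 'width': 0.08696842093481719}
```

View pics/w1.png

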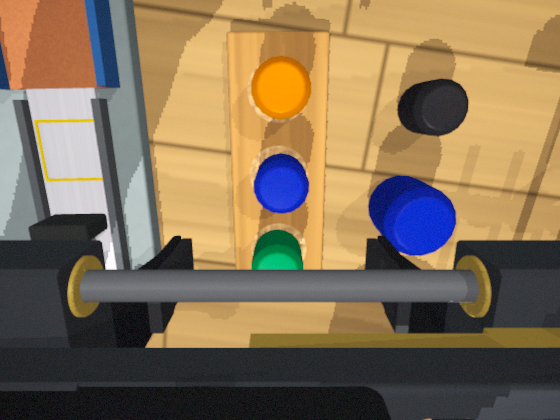

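Run:
```python
from h import *
np.set_printoptions(precision=4,suppress=True)
c=load('w1')
cv2.imwrite('pics/w1c.png',cv2.resize(c['color'][40:260,220:480,::-1],None,fx=2.6,fy=2.6))
h=cv2.cvtColor(c['color'],cv2.COLOR_RGB2HSV).astype(int)
m=((h[...,0]>112)&(h[...,0]<128)&(h[...,1]>150)&(h[...,2]>60)).astype('uint8')
n,l,st,ce=cv2.connectedComponentsWithStats(m)
for i in range(1,n):
  if st[i,4]>200:
    p=onz(c,*ce[i],.08); print(st[i],ce[i],p)
    vm=h[...,2][l==i]; print(np.percentile(vm,[5,25,50,75,95]))
    b=((l==i)&(h[...,2]>np.percentile(vm,75)-25)).astype('uint8'); mm=cv2.moments(b,True); print(mm['m10']/mm['m00'],mm['m01']/mm['m00'])
print('proj top centre guess',proj(c,[.523,-.319,.08]),proj(c,[.523,-.319,.05]))
for u,v in((36,121),(102,119),(103,179),(48,180)): print('bay',onz(c,u,v,.031))
for q in ([.5224,-.107,.031],):print(proj(c,q))
```

```text
[ 254  154   55   59 2492] [280.799  183.5803] [ 0.5294 -0.321   0.08  ]
[113. 167. 214. 216. 220.]
280.6487012987013 188.67207792207793
[ 369  176   87   79 5095] [411.7401 214.8214] [ 0.5165 -0.4443  0.08  ]
[103. 132. 193. 209. 212.]
422.18461538461537 226.13663003663004
proj top centre guess (np.float64(277.5996637326339), np.float64(190.14945946316098)) (np.float64(277.6809498265743), np.float64(183.22912102604903))
bay [ 0.5492 -0.0735  0.031 ]
bay [ 0.5599 -0.1383  0.031 ]
bay [ 0.4991 -0.1395  0.031 ]
bay [ 0.4903 -0.083   0.031 ]
(np.float64(70.77100915167628), np.float64(152.3768986749305))
```

View pics/w1c.png

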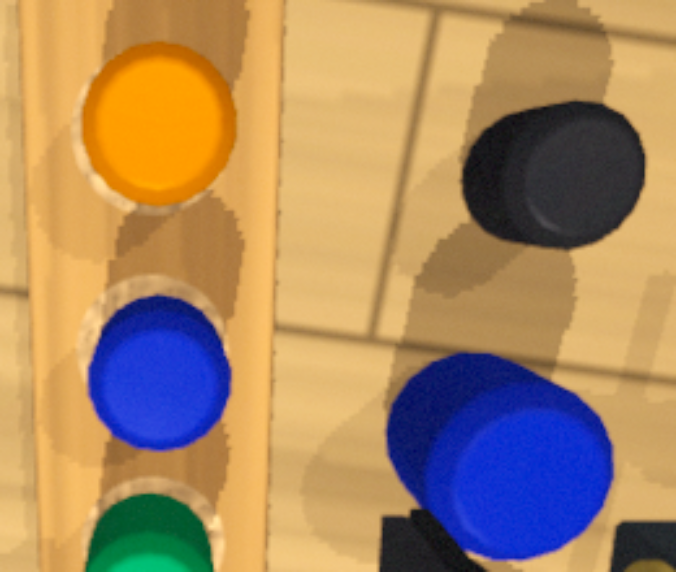

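Emit:
drive_tool(
  moves="0.002 -0.001 -0.04 0 0; 0 0 -0.04 0 0; 0 0 -0.04 0 0; 0 0 -0.03 0 0; 0 0 -0.015 0 0; 0 0 0 0 0; 0 0 0 0 0",
  newtons=25,
)

```text
time: 2.58
ee_pos: [0.5249, -0.321, 0.0491]
eef_rot: [0.706, 0.047, -0.705, 0.048]
ft_force: [-0.3, -0.2, 0.5]
width: 0.0866
```

Emit:
drive_tool(
  moves="0 0 0 0 1; 0 0 0 0 1; 0 0 0 0 1; 0 0 0 0 1; 0 0 0 0 1",
  newtons=25,
)

```text
time: 3.2
ee_pos: [0.5243, -0.3204, 0.0478]
eef_rot: [0.706, 0.048, -0.705, 0.048]
ft_force: [0.7, -0.8, 0.3]
width: 0.0509
```

Emit:
drive_tool(
  moves="0 0 0.03 0 1; 0 0 0.04 0 1; 0 0 0.04 0 1; 0.005 0.0237 0 10 1; 0 0.0237 0 10 1; 0 0.0237 0 10 1; 0 0.0237 0 10 1; 0 0.0237 0 10 1; 0 0.0237 0 10 1; 0 0.0237 0 10 1; 0 0.0237 0 10 1; 0 0.024 0 10 1; 0 0 0 0 1; 0 0 0 0 1; 0 0 0 0 1",
)

```text
time: 5.08
ee_pos: [0.5291, -0.1077, 0.1575]
eef_rot: [0.466, 0.532, -0.466, 0.532]
ft_force: [0.7, -0.6, -2.9]
width: 0.0513
```

Run:
```python
from h import *
from scipy.spatial.transform import Rotation as R
snap('top','top1');snap('wrist','w2');snap('side','side1'); s=r.read_state(); print(s['ee_pos'],s['width'],s['ft_force'],s['joint_positions']); M=R.from_quat(s['eef_rot']).as_matrix();print(np.degrees(np.arctan2(M[1,1],M[0,1])))
```

```text
[ 0.52921018 -0.10717875  0.15757055] 0.05091288767042587 [-0.39131456  0.36399552 -2.02240859] [ 0.64110101  0.23773294 -0.59786019  1.73449086  0.14198567  1.21286238
  0.14028399]
7.671473375822114
```

View pics/w2.png

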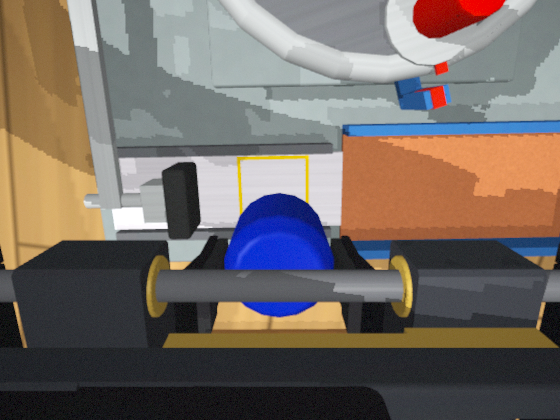

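View pics/side1.png

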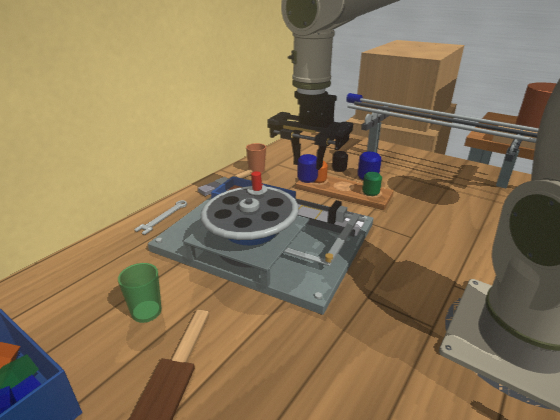

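Run:
```python
from h import *
np.set_printoptions(precision=4,suppress=True)
c=load('w2')
for u,v in((239,156.5),(308,156.5)): print('bay far corners',onz(c,u,v,.031))
a=onz(c,239,156.5,.031);b=onz(c,308,156.5,.031); d=(b-a)[:2];L=np.linalg.norm(d);d/=L;print(L,np.degrees(np.arctan2(d[1],d[0])))
n=np.array([d[1],-d[0]]); print('bay centre',(a[:2]+b[:2])/2+n*.031)
print('rail left floor edge',onz(c,200,150,.041), 'right rail',onz(c,150,233,.041),onz(c,150,150,.041))
# knob
hsv=cv2.cvtColor(c['color'],cv2.COLOR_RGB2HSV).astype(int)
cv2.imwrite('pics/w2c.png',cv2.resize(c['color'][0:260,60:560,::-1],None,fx=1.6,fy=1.6))
for z in(.178,.181,.184): print('knob top',onz(c,478,4,z))
print('collar',onz(c,428,22,.139))
```

```text
bay far corners [ 0.4914 -0.081   0.031 ]
bay far corners [ 0.5503 -0.0732  0.031 ]
0.05944954809581512 7.611964068231472
bay centre [ 0.525  -0.1078]
rail left floor edge [ 0.4598 -0.0785  0.041 ] right rail [ 0.4213 -0.1573  0.041 ] [ 0.4187 -0.084   0.041 ]
knob top [0.5926 0.0127 0.178 ]
knob top [0.5911 0.0117 0.181 ]
knob top [0.5897 0.0107 0.184 ]
collar [0.5886 0.0143 0.139 ]
```

View pics/w2c.png

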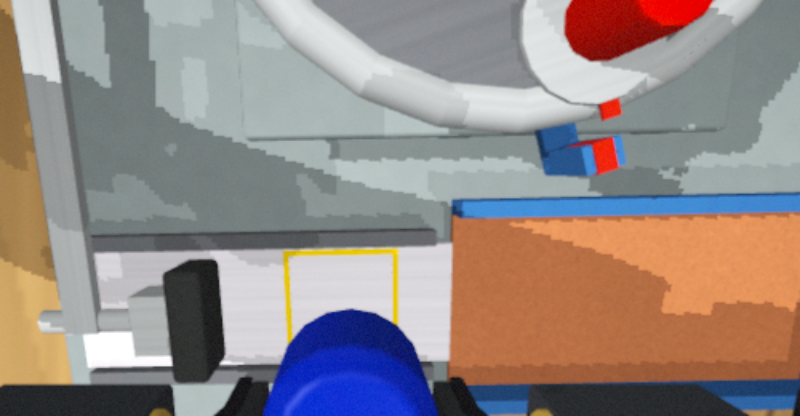

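Emit:
drive_tool(
  moves="0 0 -0.03 0 1; 0 0 -0.03 0 1; 0 0 -0.02 0 1; 0 0 -0.012 0 1; 0 0 -0.005 0 1; 0 0 0 0 1",
)

```text
time: 5.98
ee_pos: [0.5295, -0.1067, 0.061]
eef_rot: [0.465, 0.533, -0.465, 0.533]
ft_force: [0.5, -0.0, -1.7]
width: 0.0513
```

Emit:
drive_tool(
  moves="0 0 -0.001 0 1; 0 0 -0.001 0 1; 0 0 0 0 1",
)

```text
time: 6.35
ee_pos: [0.5294, -0.1067, 0.0589]
eef_rot: [0.465, 0.533, -0.465, 0.533]
ft_force: [0.3, -0.2, -3.2]
width: 0.051
```

Emit:
drive_tool(
  moves="0 0 -0.001 0 1; 0 0 0 0 1",
)

```text
time: 6.6
ee_pos: [0.5295, -0.1067, 0.0587]
eef_rot: [0.465, 0.532, -0.465, 0.533]
ft_force: [-4.6, -0.5, 8.3]
width: 0.0513
```

Emit:
drive_tool(
  moves="0 0 0 0 0.2; 0 0 0 0 0.2; 0 0 0 0 0.2",
)

```text
time: 6.98
ee_pos: [0.5294, -0.1066, 0.0577]
eef_rot: [0.465, 0.533, -0.465, 0.533]
ft_force: [1.2, -0.3, 0.0]
width: 0.0677
```

Emit:
drive_tool(
  moves="0 0 0.03 0 0.2; 0 0 0.04 0 0.2; 0 0 0.05 0 0.2; 0 0 0.055 0 0.2; 0 0 0 0 0.2; 0 0 0 0 0.2",
)

```text
time: 7.72
ee_pos: [0.5291, -0.1067, 0.2321]
eef_rot: [0.465, 0.533, -0.465, 0.533]
ft_force: [0.4, -0.9, -0.2]
width: 0.0697
```

Run:
```python
from h import *
snap('wrist','w3');snap('side','side2'); s=r.read_state(); print(s['ee_pos'],s['width'],s['ft_force'],s['joint_positions'])
c=load('side2'); cv2.imwrite('pics/s3.png',cv2.resize(c['color'][120:280,160:400,::-1],None,fx=3,fy=3))
```

```text
[ 0.5285744  -0.10662796  0.23124283] 0.06965596979281787 [-0.75124908  1.30003272 -0.1541752 ] [ 0.65413534  0.18437603 -0.60632948  1.63319664  0.10656564  1.35964677
  0.16848391]
```

View pics/w3.png

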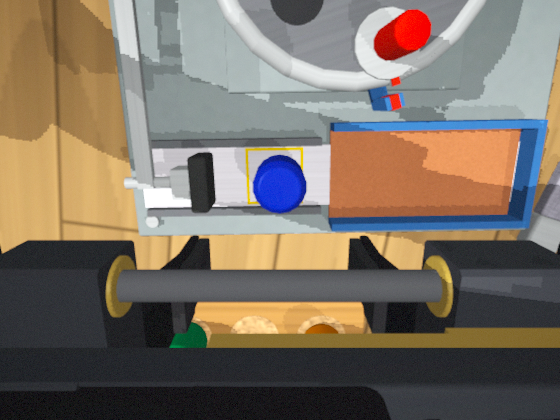

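View pics/s3.png

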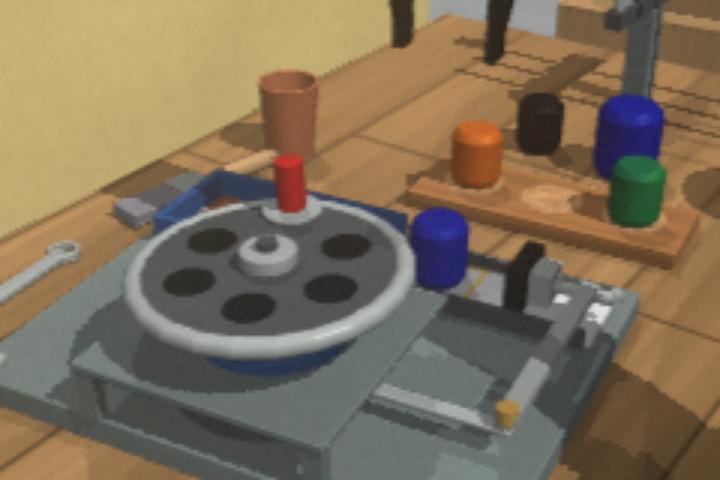

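Run:
```python
from h import *
np.set_printoptions(precision=4,suppress=True)
c=load('w3')
h=cv2.cvtColor(c['color'],cv2.COLOR_RGB2HSV).astype(int)
m=((h[...,0]>112)&(h[...,0]<128)&(h[...,1]>150)&(h[...,2]>60)).astype('uint8');m[:,330:]=0
n,l,st,ce=cv2.connectedComponentsWithStats(m)
i=1+np.argmax(st[1:,4]); vm=h[...,2][l==i]; b=((l==i)&(h[...,2]>np.percentile(vm,75)-25)).astype('uint8'); mm=cv2.moments(b,True); q=mm['m10']/mm['m00'],mm['m01']/mm['m00']; print(st[i],ce[i],q,'weight top',onz(c,*q,.091))
m=(((h[...,0]<5)|(h[...,0]>175))&(h[...,1]>180)&(h[...,2]>90)).astype('uint8');m[80:]=0
n,l,st,ce=cv2.connectedComponentsWithStats(m);i=1+np.argmax(st[1:,4]);vm=h[...,2][l==i];print(st[i],np.percentile(vm,[5,25,50,75,95]))
b=((l==i)&(h[...,2]>238)).astype('uint8'); mm=cv2.moments(b,True); q=mm['m10']/mm['m00'],mm['m01']/mm['m00'];print(q)
for z in(.178,.181,.184,.187): print('knob top',onz(c,*q,z))
cv2.imwrite('pics/w3c.png',cv2.resize(c['color'][0:120,330:450,::-1],None,fx=5,fy=5))
print('collar',onz(c,386,43,.139))
```

```text
[ 253  155   53   58 2373] [279.2562 184.2065] (276.7288971041282, 187.06161429451632) weight top [ 0.5274 -0.1058  0.091 ]
[ 374   10   57   50 1945] [139. 180. 246. 251. 255.]
(411.9648148148148, 29.083333333333332)
knob top [0.5924 0.0198 0.178 ]
knob top [0.5914 0.0191 0.181 ]
knob top [0.5904 0.0183 0.184 ]
knob top [0.5895 0.0176 0.187 ]
collar [0.5887 0.0182 0.139 ]
```

View pics/w3c.png

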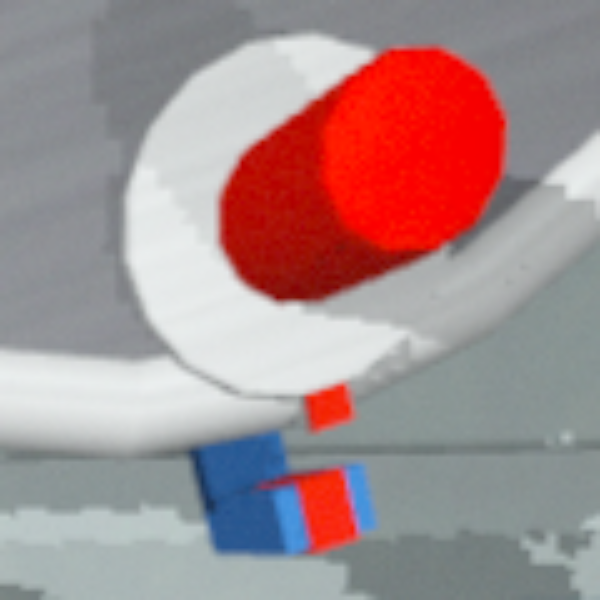

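Run:
```python
from h import *
np.set_printoptions(precision=4,suppress=True)
t=load('top0');s=load('side0');w=load('w3')
T=(190+282/3.6-.4,120+236/3-.4);S=(150+361/3.4-.4,150+81/3.4-.4);W=(411.9,29.1)
print(tri(t,T,w,W),tri(s,S,w,W),tri(t,T,s,S))
E=np.linalg.inv(np.array(w['extrinsics']))
for z in(.175,.18,.185,.19):
  p=onz(w,*W,z);print(z,p, w['fx']*.024/(E[:3,:3]@p+E[:3,3])[2])
```

```text
(array([0.5879, 0.0183, 0.1869]), np.float64(0.0034224616180002845)) (array([0.593 , 0.0204, 0.1748]), np.float64(0.0005984215344789761)) (array([0.5904, 0.0204, 0.1751]), np.float64(0.0036005256643792467))
0.175 [0.5933 0.0205 0.175 ] 39.77528031168508
0.18 [0.5917 0.0193 0.18  ] 40.65973997456647
0.185 [0.5901 0.0181 0.185 ] 41.58442861087726
0.19 [0.5885 0.0168 0.19  ] 42.55215476924099
```

Emit:
drive_tool(
  moves="0.0124 0.0261 0 0 0.2; 0.0125 0.025 0 0 0.2; 0.0125 0.025 0 5 0.2; 0.0125 0.025 0 8 0.2; 0.0125 0.025 0 8 0.2; 0 0 0 0 0.2; 0 0 0 0 0.2; 0 0 -0.02 0 0.2; 0 0 -0.02 0 0.2; 0 0 -0.02 0 0.2; 0 0 -0.01 0 0.2; 0 0 -0.003 0 0.2; 0 0 0 0 0.2",
  newtons=40,
)

```text
time: 9.45
ee_pos: [0.5919, 0.0196, 0.16]
eef_rot: [0.36, 0.608, -0.36, 0.609]
ft_force: [1.1, -0.1, -0.1]
width: 0.0693
```

Run:
```python
from h import *
snap('side','side3');snap('wrist','w4');snap('top','top3');s=r.read_state(); print(s['ee_pos'],s['width'],s['ft_force'],s['joint_positions'])
c=load('side3'); cv2.imwrite('pics/s4.png',cv2.resize(c['color'][120:240,180:340,::-1],None,fx=4.5,fy=4.5))
```

```text
[0.59204352 0.0195879  0.16031742] 0.069978886874469 [-0.21080194  0.47810874 -0.2071959 ] [ 0.45580308  0.37834718 -0.70624044  1.59202165  0.25436001  1.26431219
  0.20945894]
```

View pics/s4.png

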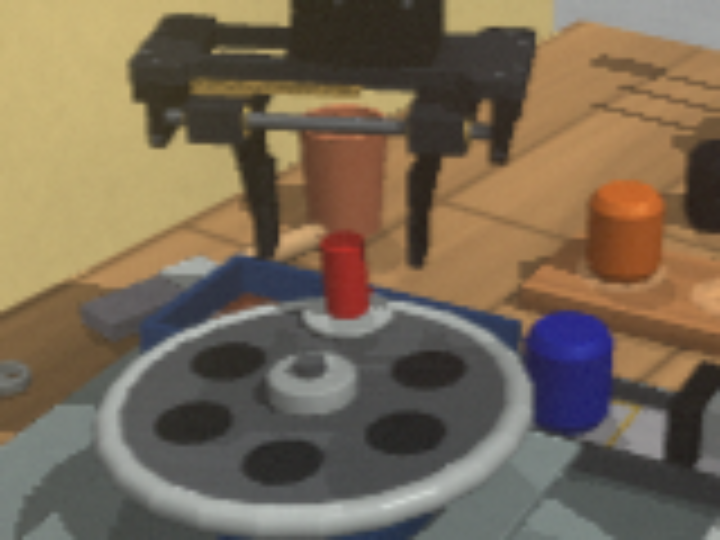

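View pics/w4.png

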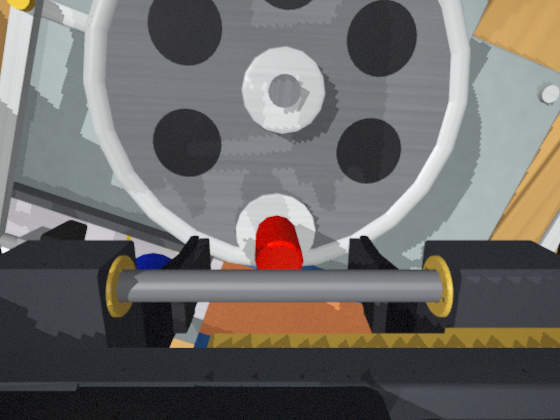

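```bash
python3 - <<'E'
from h import *
np.set_printoptions(precision=4,suppress=True)
s=load('side3')
f=lambda p:tuple(((np.array(proj(s,p))-[180,120])*4.5).round(1))
for z in(.138,.149,.16,.18): print(z,f([.592,.0196,z]))
u=np.array([np.cos(.5),np.sin(.5)])*.042
for k in(-1,1): print('finger tip',f([.592+k*u[0],.0196+k*u[1],.149]))
w=load('w4')
# knob axis px in wrist: top centre & bottom centre
for z in(.138,.16,.175,.18,.185): print(z,proj(w,[.592,.0196,z]))
E
python3 - <<'E'
import cv2
a=cv2.imread('pics/w4.png'); cv2.imwrite('pics/w4c.png',cv2.resize(a[180:310,170:390],None,fx=3.6,fy=3.6))
a=cv2.imread('pics/top3.png'); cv2.imwrite('pics/t4c.png',cv2.resize(a[130:280,190:340],None,fx=4,fy=4))
E
```

```text
0.138 (np.float64(344.9), np.float64(303.1))
0.149 (np.float64(344.3), np.float64(284.6))
0.16 (np.float64(343.8), np.float64(265.8))
0.18 (np.float64(342.7), np.float64(231.1))
finger tip (np.float64(423.7), np.float64(289.3))
finger tip (np.float64(265.8), np.float64(279.9))
0.138 (np.float64(278.34629676791815), np.float64(232.08717747365787))
0.16 (np.float64(278.2972045170121), np.float64(246.2297169616407))
0.175 (np.float64(278.2567486310319), np.float64(257.88428472825717))
0.18 (np.float64(278.2416982927886), np.float64(262.21999961166404))
0.185 (np.float64(278.2257485211017), np.float64(266.8148240848414))
```

View pics/w4c.png

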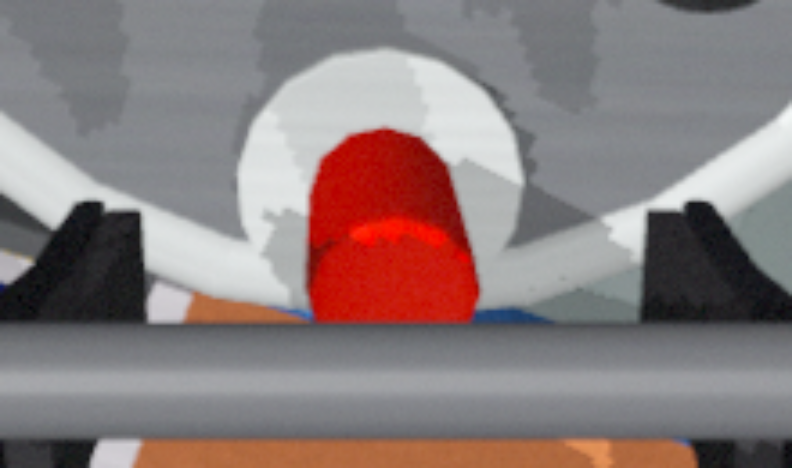

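View pics/t4c.png

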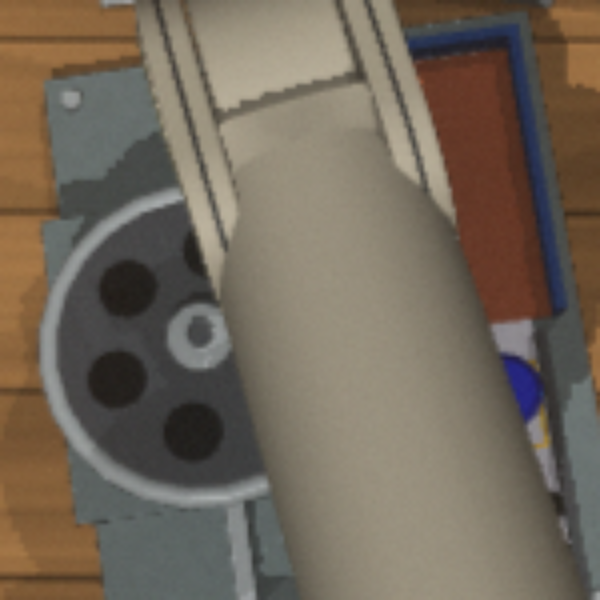

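Emit:
drive_tool(
  moves="0 0 -0.004 0 0.2; 0 0 -0.003 0 0.2; 0 0 -0.002 0 0.2; 0 0 0 0 0.2; 0 0 0 0 0.2",
)

```text
time: 10.22
ee_pos: [0.5917, 0.0195, 0.1508]
eef_rot: [0.36, 0.608, -0.36, 0.609]
ft_force: [-0.2, 0.3, -0.1]
width: 0.0696
```

Emit:
drive_tool(
  moves="0 0 0 0 1; 0 0 0 0 1; 0 0 0 0 1; 0 0 0 0 1; 0 0 0 0 1; 0 0 0 0 1; 0 0 0 0 1",
  newtons=40,
)

```text
time: 11.1
ee_pos: [0.5916, 0.0194, 0.1506]
eef_rot: [0.36, 0.609, -0.36, 0.608]
ft_force: [-0.2, -0.1, 1.0]
width: 0.023
```

Run:
```python
from h import *
snap('side','side4');snap('wrist','w5');s=r.read_state(); print(s['ee_pos'],s['width'],s['ft_force'],s['torque'])
c=load('side4'); cv2.imwrite('pics/s5.png',cv2.resize(c['color'][120:240,180:340,::-1],None,fx=4.5,fy=4.5))
```

```text
[0.59159976 0.01940853 0.15064105] 0.023234284200034438 [ 0.14162502 -0.64865975  0.4018115 ] [-0.1241773   0.12686551 -0.01606915]
```

View pics/s5.png

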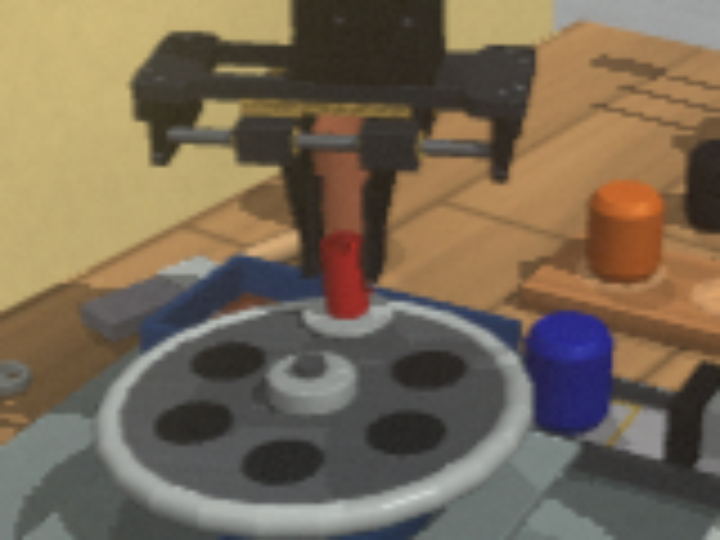

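Emit:
drive_tool(
  moves="0 0 -0.001 0 1; 0 0 -0.001 0 1; 0 0 0 0 1",
  newtons=50,
)

```text
time: 11.58
ee_pos: [0.5919, 0.0192, 0.1491]
eef_rot: [0.36, 0.608, -0.36, 0.609]
ft_force: [-2.0, -1.4, 5.6]
width: 0.023
```

Emit:
drive_tool(
  moves="0 0 -0.001 0 1; 0 0 -0.0005 0 1; 0 0 0 0 1",
)

```text
time: 11.95
ee_pos: [0.5922, 0.0192, 0.1481]
eef_rot: [0.36, 0.608, -0.36, 0.609]
ft_force: [-0.7, -1.7, 8.2]
width: 0.0229
```

Emit:
drive_tool(
  moves="0 0 -0.001 0 1; 0 0 -0.0005 0 1; 0 0 0 0 1",
)

```text
time: 12.32
ee_pos: [0.5925, 0.0192, 0.1471]
eef_rot: [0.361, 0.608, -0.36, 0.609]
ft_force: [-2.0, -1.9, 11.5]
width: 0.023
```

```bash
cat > p.py <<'E'
import numpy as np
C=(.554,.090)
def gen(th0,th1,n,C=C,R=.080,a0=np.degrees(np.arctan2(.0194-.090,.5916-.554)),cur=None):
    th=np.linspace(th0,th1,n+1); P=np.array([[C[0]+R*np.cos(np.radians(a0-t)),C[1]+R*np.sin(np.radians(a0-t))] for t in th])
    if cur is not None: P[0]=cur
    return np.round(np.diff(P,axis=0),4)
if __name__=='__main__':
    for k in range(0,360,12): print(k,gen(k,k+12,3).tolist())
E
python3 p.py; python3 -c "
from h import *
for i in range(1): s=r.read_state();print(s['ft_force'],s['ee_pos'])"
```

```text
0 [[-0.005, -0.0025], [-0.0052, -0.0021], [-0.0053, -0.0017]]
12 [[-0.0054, -0.0014], [-0.0055, -0.001], [-0.0056, -0.0006]]
24 [[-0.0056, -0.0002], [-0.0056, 0.0002], [-0.0056, 0.0006]]
36 [[-0.0055, 0.001], [-0.0054, 0.0013], [-0.0053, 0.0017]]
48 [[-0.0052, 0.0021], [-0.005, 0.0024], [-0.0048, 0.0028]]
60 [[-0.0046, 0.0031], [-0.0044, 0.0034], [-0.0042, 0.0037]]
72 [[-0.0039, 0.004], [-0.0036, 0.0043], [-0.0033, 0.0045]]
84 [[-0.003, 0.0047], [-0.0026, 0.0049], [-0.0023, 0.0051]]
96 [[-0.0019, 0.0052], [-0.0015, 0.0054], [-0.0012, 0.0055]]
108 [[-0.0008, 0.0055], [-0.0004, 0.0056], [-0.0, 0.0056]]
120 [[0.0004, 0.0056], [0.0008, 0.0055], [0.0012, 0.0055]]
132 [[0.0015, 0.0054], [0.0019, 0.0052], [0.0023, 0.0051]]
144 [[0.0026, 0.0049], [0.003, 0.0047], [0.0033, 0.0045]]
156 [[0.0036, 0.0043], [0.0039, 0.004], [0.0041, 0.0037]]
168 [[0.0044, 0.0034], [0.0046, 0.0031], [0.0048, 0.0028]]
180 [[0.005, 0.0025], [0.0052, 0.0021], [0.0053, 0.0017]]
192 [[0.0054, 0.0014], [0.0055, 0.001], [0.0056, 0.0006]]
204 [[0.0056, 0.0002], [0.0056, -0.0002], [0.0056, -0.0006]]
216 [[0.0055, -0.001], [0.0054, -0.0013], [0.0053, -0.0017]]
228 [[0.0052, -0.0021], [0.005, -0.0024], [0.0048, -0.0028]]
240 [[0.0046, -0.0031], [0.0044, -0.0034], [0.0042, -0.0037]]
252 [[0.0039, -0.004], [0.0036, -0.0043], [0.0033, -0.0045]]
264 [[0.003, -0.0047], [0.0026, -0.0049], [0.0023, -0.0051]]
276 [[0.0019, -0.0052], [0.0015, -0.0054], [0.0012, -0.0055]]
288 [[0.0008, -0.0055], [0.0004, -0.0056], [0.0, -0.0056]]
300 [[-0.0004, -0.0056], [-0.0008, -0.0055], [-0.0012, -0.0055]]
312 [[-0.0015, -0.0054], [-0.0019, -0.0052], [-0.0023, -0.0051]]
324 [[-0.0026, -0.0049], [-0.003, -0.0047], [-0.0033, -0.0045]]
336 [[-0.0036, -0.0043], [-0.0039, -0.004], [-0.0041, -0.0037]]
348 [[-0.0044, -0.0034], [-0.0046, -0.0031], [-0.0048, -0.0028]]
[-2.00016171 -1.91171495 11.47235673] [0.59254714 0.01919862 0.14708393]
```

Emit:
drive_tool(
  moves="0 0 -0.0008 0 1; -0.005 -0.0025 0 0 1; -0.0052 -0.0021 0 0 1; -0.0053 -0.0017 0 0 1",
)

```text
time: 12.82
ee_pos: [0.5788, 0.0138, 0.1473]
eef_rot: [0.362, 0.607, -0.359, 0.61]
ft_force: [4.4, 0.6, 10.8]
width: 0.0225
```

Emit:
drive_tool(
  moves="-0.0054 -0.0014 -0.0006 0 1; -0.0055 -0.001 -0.0005 0 1; -0.0056 -0.0006 -0.0003 0 1",
)

```text
time: 13.2
ee_pos: [0.5629, 0.0106, 0.1465]
eef_rot: [0.362, 0.606, -0.359, 0.611]
ft_force: [5.0, -0.3, 15.6]
width: 0.0228
```

Emit:
drive_tool(
  moves="-0.0056 -0.0002 0.0002 0 1; -0.0056 0.0002 0 0 1; -0.0056 0.0006 0 0 1",
)

```text
time: 13.58
ee_pos: [0.5465, 0.011, 0.1469]
eef_rot: [0.362, 0.606, -0.359, 0.611]
ft_force: [5.6, -0.0, 16.4]
width: 0.023
```

Emit:
drive_tool(
  moves="-0.0055 0.001 0.0008 0 1; -0.0054 0.0013 0.0005 0 1; -0.0053 0.0017 0.0003 0 1",
)

```text
time: 13.95
ee_pos: [0.5303, 0.0149, 0.1483]
eef_rot: [0.362, 0.606, -0.359, 0.611]
ft_force: [6.6, -1.6, 15.4]
width: 0.0231
```

Emit:
drive_tool(
  moves="-0.0052 0.0021 0.0006 0 1; -0.005 0.0024 0.0005 0 1; -0.0048 0.0028 0.0004 0 1",
)

```text
time: 14.32
ee_pos: [0.5155, 0.0219, 0.1496]
eef_rot: [0.362, 0.606, -0.359, 0.611]
ft_force: [8.4, -3.7, 13.1]
width: 0.0226
```

Emit:
drive_tool(
  moves="-0.0046 0.0031 0.0003 0 1; -0.0044 0.0034 0.0003 0 1; -0.0042 0.0037 0.0003 0 1",
)

```text
time: 14.7
ee_pos: [0.5026, 0.0315, 0.1505]
eef_rot: [0.362, 0.605, -0.359, 0.611]
ft_force: [9.1, -4.2, 11.3]
width: 0.0227
```

Emit:
drive_tool(
  moves="-0.0039 0.004 0 0 1; -0.0036 0.0043 0.0001 0 1; -0.0033 0.0045 0.0001 0 1",
)

```text
time: 15.08
ee_pos: [0.4916, 0.0436, 0.1505]
eef_rot: [0.362, 0.605, -0.36, 0.611]
ft_force: [8.4, -8.1, 11.3]
width: 0.0229
```

Emit:
drive_tool(
  moves="-0.003 0.0047 -0.0003 0 1; -0.0026 0.0049 -0.0002 0 1; -0.0023 0.0051 0 0 1",
)

```text
time: 15.45
ee_pos: [0.4832, 0.0578, 0.1498]
eef_rot: [0.362, 0.605, -0.36, 0.611]
ft_force: [5.0, -9.6, 14.2]
width: 0.0227
```

Emit:
drive_tool(
  moves="-0.0019 0.0052 0 0 1; -0.0015 0.0054 0 0 1; -0.0012 0.0055 0 0 1",
)

```text
time: 15.82
ee_pos: [0.4777, 0.0737, 0.1495]
eef_rot: [0.361, 0.606, -0.361, 0.61]
ft_force: [1.2, -9.0, 15.6]
width: 0.0229
```

Emit:
drive_tool(
  moves="-0.0008 0.0055 0.0003 0 1; -0.0004 0.0056 0.0002 0 1; 0 0.0056 0 0 1",
)

```text
time: 16.2
ee_pos: [0.4758, 0.0907, 0.1495]
eef_rot: [0.361, 0.606, -0.361, 0.61]
ft_force: [0.1, -8.2, 13.6]
width: 0.0224
```

Emit:
drive_tool(
  moves="0.0004 0.0056 0 0 1; 0.0008 0.0055 0 0 1; 0.0012 0.0055 0 0 1",
)

```text
time: 16.58
ee_pos: [0.4775, 0.1078, 0.1492]
eef_rot: [0.36, 0.607, -0.361, 0.609]
ft_force: [-2.9, -7.6, 14.3]
width: 0.0229
```

Emit:
drive_tool(
  moves="0.0015 0.0054 -0.0001 0 1; 0.0019 0.0052 -0.0001 0 1; 0.0023 0.0051 -0.0002 0 1",
)

```text
time: 16.95
ee_pos: [0.4828, 0.1242, 0.1486]
eef_rot: [0.36, 0.608, -0.361, 0.609]
ft_force: [-4.2, -4.9, 13.6]
width: 0.0225
```

Emit:
drive_tool(
  moves="0.0026 0.0049 -0.0002 0 1; 0.003 0.0047 -0.0002 0 1; 0.0033 0.0045 -0.0002 0 1",
)

```text
time: 17.32
ee_pos: [0.4914, 0.1391, 0.148]
eef_rot: [0.36, 0.608, -0.36, 0.609]
ft_force: [-5.3, -2.5, 13.1]
width: 0.0225
```

Emit:
drive_tool(
  moves="0.0036 0.0043 -0.0003 0 1; 0.0039 0.004 -0.0003 0 1; 0.0041 0.0037 -0.0003 0 1",
)

```text
time: 17.7
ee_pos: [0.5029, 0.1517, 0.1472]
eef_rot: [0.36, 0.608, -0.36, 0.609]
ft_force: [-4.5, -1.9, 13.5]
width: 0.0229
```

Emit:
drive_tool(
  moves="0.0044 0.0034 -0.0003 0 1; 0.0046 0.0031 -0.0003 0 1; 0.0048 0.0028 -0.0003 0 1",
)

```text
time: 18.08
ee_pos: [0.5168, 0.1616, 0.1465]
eef_rot: [0.361, 0.608, -0.359, 0.609]
ft_force: [-4.5, 0.1, 13.3]
width: 0.0228
```

Emit:
drive_tool(
  moves="0.005 0.0025 -0.0003 0 1; 0.0052 0.0021 -0.0003 0 1; 0.0053 0.0017 -0.0003 0 1",
)

```text
time: 18.45
ee_pos: [0.5325, 0.1683, 0.1458]
eef_rot: [0.361, 0.608, -0.359, 0.609]
ft_force: [-2.6, 1.7, 12.4]
width: 0.0223
```

Emit:
drive_tool(
  moves="0.0054 0.0014 -0.0004 0 1; 0.0055 0.001 -0.0003 0 1; 0.0056 0.0006 -0.0003 0 1",
)

```text
time: 18.82
ee_pos: [0.5492, 0.1716, 0.145]
eef_rot: [0.361, 0.608, -0.359, 0.609]
ft_force: [-2.3, 3.3, 11.9]
width: 0.0226
```

Emit:
drive_tool(
  moves="0.0056 0.0002 -0.0004 0 1; 0.0056 -0.0002 -0.0004 0 1; 0.0056 -0.0006 -0.0003 0 1",
)

```text
time: 19.2
ee_pos: [0.5663, 0.1712, 0.1442]
eef_rot: [0.361, 0.608, -0.358, 0.609]
ft_force: [-0.3, 2.6, 13.9]
width: 0.0229
```

Emit:
drive_tool(
  moves="0.0055 -0.001 -0.0003 0 1; 0.0054 -0.0013 -0.0002 0 1; 0.0053 -0.0017 -0.0002 0 1",
)

```text
time: 19.58
ee_pos: [0.5829, 0.1673, 0.1437]
eef_rot: [0.362, 0.608, -0.358, 0.609]
ft_force: [1.0, 3.2, 13.1]
width: 0.0226
```

Emit:
drive_tool(
  moves="0.0052 -0.0021 -0.0002 0 1; 0.005 -0.0024 -0.0002 0 1; 0.0048 -0.0028 -0.0002 0 1",
)

```text
time: 19.95
ee_pos: [0.5983, 0.1598, 0.1433]
eef_rot: [0.362, 0.608, -0.358, 0.61]
ft_force: [2.4, 3.7, 13.1]
width: 0.0232
```

Emit:
drive_tool(
  moves="0.0046 -0.0031 -0.0002 0 1; 0.0044 -0.0034 -0.0001 0 1; 0.0042 -0.0037 -0.0001 0 1",
)

```text
time: 20.32
ee_pos: [0.6118, 0.1493, 0.1431]
eef_rot: [0.362, 0.607, -0.358, 0.61]
ft_force: [3.5, 3.1, 13.0]
width: 0.023
```

Emit:
drive_tool(
  moves="0.0039 -0.004 -0.0001 0 1; 0.0036 -0.0043 0 0 1; 0.0033 -0.0045 0 0 1",
)

```text
time: 20.7
ee_pos: [0.623, 0.1361, 0.143]
eef_rot: [0.362, 0.607, -0.358, 0.61]
ft_force: [4.9, 1.9, 13.3]
width: 0.0232
```

Emit:
drive_tool(
  moves="0.003 -0.0047 0.0001 0 1; 0.0026 -0.0049 0.0001 0 1; 0.0023 -0.0051 0.0001 0 1",
)

```text
time: 21.08
ee_pos: [0.6309, 0.121, 0.1432]
eef_rot: [0.362, 0.607, -0.358, 0.61]
ft_force: [4.2, 1.5, 11.3]
width: 0.0228
```

Emit:
drive_tool(
  moves="0.0019 -0.0052 -0.0003 0 1; 0.0015 -0.0054 0 0 1; 0.0012 -0.0055 0.0001 0 1",
)

```text
time: 21.45
ee_pos: [0.6356, 0.1046, 0.1431]
eef_rot: [0.362, 0.607, -0.358, 0.61]
ft_force: [5.0, 0.7, 12.1]
width: 0.0233
```

Emit:
drive_tool(
  moves="0.0008 -0.0055 0.0001 0 1; 0.0004 -0.0056 0.0002 0 1; 0 -0.0056 0.0002 0 1",
)

```text
time: 21.82
ee_pos: [0.6367, 0.0879, 0.1435]
eef_rot: [0.362, 0.607, -0.359, 0.61]
ft_force: [4.3, 0.8, 12.0]
width: 0.0227
```

Emit:
drive_tool(
  moves="-0.0004 -0.0056 0.0001 0 1; -0.0008 -0.0055 0.0002 0 1; -0.0012 -0.0055 0.0002 0 1",
)

```text
time: 22.2
ee_pos: [0.6343, 0.0714, 0.144]
eef_rot: [0.362, 0.607, -0.358, 0.61]
ft_force: [4.2, 0.2, 12.4]
width: 0.0229
```

Emit:
drive_tool(
  moves="-0.0015 -0.0054 0.0001 0 1; -0.0019 -0.0052 0.0002 0 1; -0.0023 -0.0051 0.0003 0 1",
)

```text
time: 22.58
ee_pos: [0.6286, 0.0558, 0.1446]
eef_rot: [0.362, 0.607, -0.358, 0.61]
ft_force: [5.0, 1.3, 11.7]
width: 0.0228
```

Emit:
drive_tool(
  moves="-0.0026 -0.0049 0.0001 0 1; -0.003 -0.0047 0.0002 0 1; -0.0033 -0.0045 0.0003 0 1",
)

```text
time: 22.95
ee_pos: [0.6198, 0.0415, 0.1452]
eef_rot: [0.362, 0.607, -0.358, 0.61]
ft_force: [5.0, 0.8, 11.8]
width: 0.0226
```

Emit:
drive_tool(
  moves="-0.0036 -0.0043 0.0002 0 1; -0.0039 -0.004 0.0002 0 1; -0.0041 -0.0037 0.0002 0 1",
)

```text
time: 23.32
ee_pos: [0.6082, 0.0295, 0.1458]
eef_rot: [0.362, 0.607, -0.359, 0.61]
ft_force: [4.9, 1.3, 11.8]
width: 0.023
```

Emit:
drive_tool(
  moves="-0.0044 -0.0034 0.0002 0 1; -0.0046 -0.0031 0.0002 0 1; -0.0048 -0.0028 0.0002 0 1; 0 0 0 0 1; 0 0 0 0 1",
)

```text
time: 23.95
ee_pos: [0.5939, 0.0198, 0.1462]
eef_rot: [0.361, 0.607, -0.359, 0.61]
ft_force: [2.4, -0.8, 13.3]
width: 0.023
```

Emit:
drive_tool(
  moves="-0.0012 -0.0006 0 0 1; 0 0 0.0015 0 1; 0 0 0.0015 0 1; 0 0 0.001 0 1; 0 0 0 0 1",
)

```text
time: 24.58
ee_pos: [0.5922, 0.0194, 0.1492]
eef_rot: [0.361, 0.607, -0.359, 0.61]
ft_force: [4.1, 0.1, 5.6]
width: 0.023
```

Run:
```python
from h import *
snap('wrist','w6');snap('side','side6');s=r.read_state(); print(s['ee_pos'],s['width'],s['ft_force'])
```

```text
[0.59218249 0.01936614 0.14907525] 0.022797841102722063 [4.55971319 0.40699501 5.84440596]
```

View pics/side6.png

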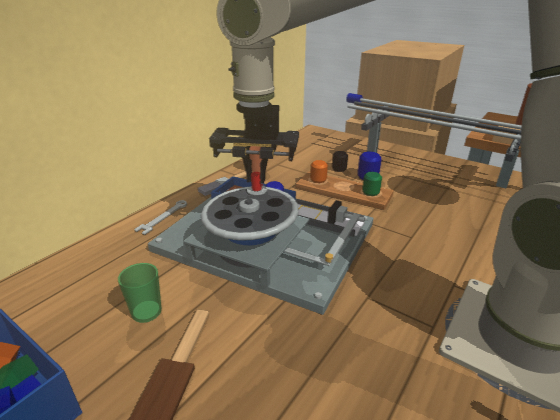

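View pics/w6.png

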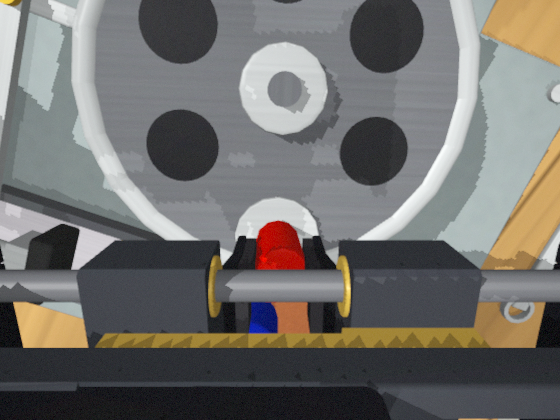

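Emit:
drive_tool(
  moves="0.0008 0 0.0012 0 1; 0.0004 0 0.0012 0 1; 0 0 0 0 1; 0 0 0 0 1",
)

```text
time: 25.18
ee_pos: [0.5918, 0.0193, 0.1502]
eef_rot: [0.36, 0.609, -0.36, 0.609]
ft_force: [2.9, 2.7, 2.5]
width: 0.0229
```

Now release and lift clear.

Emit:
drive_tool(
  moves="0 0 0.0008 0 0.45; 0 0 0 0 0.45; 0 0 0 0 0.45; 0 0 0 0 0.45",
)

```text
time: 25.68
ee_pos: [0.5915, 0.0186, 0.1508]
eef_rot: [0.36, 0.609, -0.36, 0.608]
ft_force: [-0.5, -0.2, -0.2]
width: 0.0468
```

Emit:
drive_tool(
  moves="0 0 0.02 0 0.45; 0 0 0.03 0 0.45; 0 0 0.04 0 0.45; 0 0 0.04 0 0.45; -0.04 0.02 0.03 0 0.45; -0.05 0.02 0 0 0.45; -0.05 0.02 0 0 0.45; 0 0 0 0 0.45; 0 0 0 0 0.45",
)

```text
time: 26.8
ee_pos: [0.4521, 0.0786, 0.3121]
eef_rot: [0.36, 0.608, -0.36, 0.609]
ft_force: [-0.4, -1.3, -0.7]
width: 0.0475
```

Run:
```python
from h import *
a=snap('wrist','w7');snap('side','side7');snap('top','top7');s=r.read_state(); print(s['ee_pos'],s['width'],s['ft_force'])
c=load('side7'); cv2.imwrite('pics/s7.png',cv2.resize(c['color'][120:300,150:410,::-1],None,fx=3,fy=3))
```

```text
[0.45231909 0.07848195 0.31101766] 0.04750893708739472 [ 0.7826391  -0.30379859 -0.51869778]
```

View pics/s7.png

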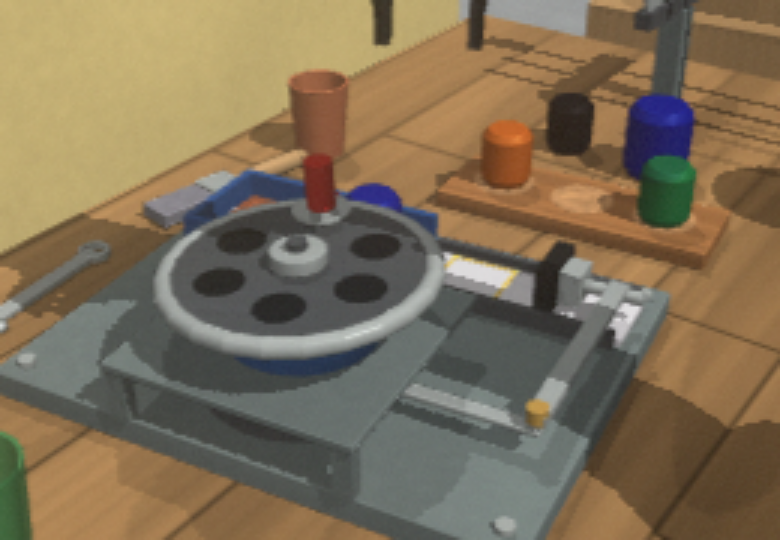

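View pics/w7.png

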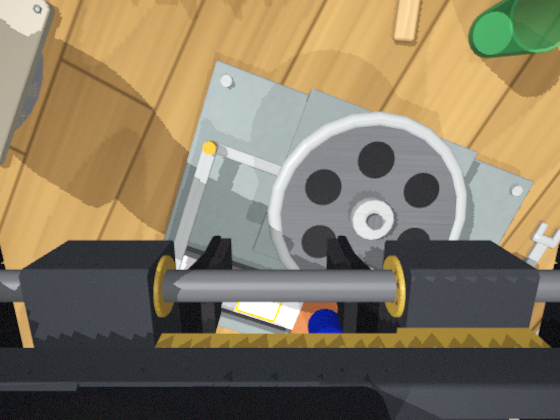

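View pics/top7.png

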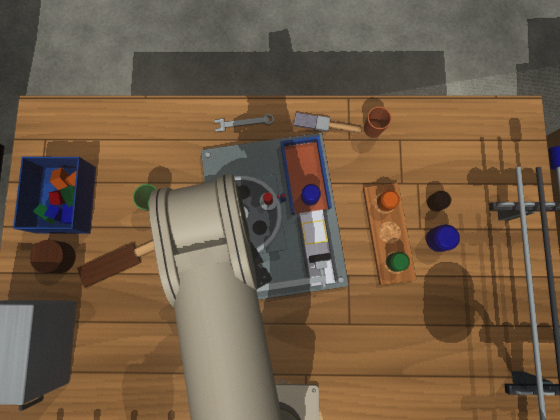

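Run:
```python
from h import *
np.set_printoptions(precision=4,suppress=True)
for f in('top0','top7','side0','side7'):
    c=load(f);h=cv2.cvtColor(c['color'],cv2.COLOR_RGB2HSV).astype(int)
    m=(((h[...,0]<4)|(h[...,0]>175))&(h[...,1]>180)&(h[...,2]>110)).astype('uint8')
    n,l,st,ce=cv2.connectedComponentsWithStats(m);print(f,[(ce[i].round(1),st[i,4]) for i in range(1,n) if st[i,4]>15])
    if f=='top7':
        m=((h[...,0]>112)&(h[...,0]<128)&(h[...,1]>180)&(h[...,2]>60)).astype('uint8')
        n,l,st,ce=cv2.connectedComponentsWithStats(m)
        for i in range(1,n):
            if st[i,4]>100: print(ce[i],st[i,4],onz(c,*ce[i],.088))
print('expected',np.array([.682,-.086])-.06*np.array([.991,.134]))
```

```text
top0 [(array([ 53.8, 197.9]), np.int32(91)), (array([267.5, 197.1]), np.int32(59))]
top7 [(array([ 53.5, 197.8]), np.int32(71)), (array([267.2, 196.3]), np.int32(46))]
[556.2698 155.746 ] 126 [ 0.7285 -0.7585  0.088 ]
[310.6897 193.1084] 203 [ 0.6221 -0.0925  0.088 ]
[ 51.6403 211.0432] 139 [0.5698 0.6073 0.088 ]
[ 66.5503 213.8783] 189 [0.5622 0.5659 0.088 ]
[447.0049 237.9136] 405 [ 0.5029 -0.4494  0.088 ]
side0 [(array([257. , 179.8]), np.int32(121))]
side7 []
expected [ 0.6225 -0.094 ]
```

```bash
python3 -c "
from bench import ticket
print(ticket.close_job())"
```

```text
the job is handed in; nothing more can be done
None
```

The job is done and handed in at about 27 s. The blue weight was stood in the bay, pushed onto the pad by one pressed clockwise turn, and the knob was let go at the home mark.

- **Weight:** I took the small blue weight from the middle of the board. It stood upright in the bay about 4 mm forward of centre and within 2 mm across. After the stroke it measured (0.622, -0.093), against an expected (0.6225, -0.094).
- **Turn:** One continuous turn in 4° steps, with wrist readings at the end of each short move between 10.8 and 16.4 N. That keeps it inside the 8 to 19 N window at every reading; I could not see the force between readings.
- **End state:** The pusher is drawn back. The knob is within 1 pixel of where it started in the top view, about 0.03 rad. I lifted clear, and the wrist force read about zero. Green, amber, paddle and tumbler were not approached; I did not measure their final positions.

**Checks that disagreed or failed:**
- The camera estimates of the knob's top height differed by 12 mm (0.175 to 0.187 m), so I settled the height by looking from the side.
- My first estimate of the wheel centre was about 2 mm off. That gave sideways forces of up to about 5 N, which the arm absorbed.
- The red-colour check of the knob in the last side picture found nothing, because the knob was in the arm's shadow. By eye it is upright and in place.

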